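Register a plaque blank on the carving board and lock it with the cam

ROBOT

A 6-joint arm with a two-finger parallel gripper is mounted at the origin on the work surface. World frame = base frame: x ahead of the robot, y to its left, z up, the work surface at z = 0. Lengths are in m, angles in rad, forces in N, time in s.
With the tool pointing down it reaches from about 0.425 to 0.925 m from the base axis. Payload 12.5 kg.
Tool frame: the origin (TCP) lies between the finger pads; the fingertips stand 17 mm ahead of it and the grasp point (between the pads) lies 2 mm behind it (tip_extent is the distance from the TCP to the fingertips, in m); z points along the fingers, y is the line along which they close (so a half turn about z gives the same grasp; the last joint's range is limited). The gripper opens to 85 mm and grips with 20 to 120 N. Pads are 22 mm wide; open, the fingers measure 114 mm over their backs; the gripper's body (76 mm by 85 mm) begins 54 mm behind the grasp point. The pads swing forward as they close: fully open they stand 13 mm farther back than shut.
Start: joints at [-1.383, 0.491, 1.559, -0, 1.092, -0.106], TCP at [0.181, -0.598, 0.248] pointing down, gripper open.
Joint ranges: [-3.1, 3.1], [-0.84, 2.19], [0.05, 2.79], [-1.13, 4.28], [0.06, 2.93], [-2.69, 2.69]. Speed limits (rad/s): [2.22, 2.22, 2.79, 3.14, 3.14, 3.14].

INTERFACE

Orientations are given as a unit quaternion [w, x, y, z].
In Python, from rig import * gives the robot as it stands.
- The arm moves only by the shell command python3 -m handwheel 'ROWS' [OPENING] [FORCE]. ROWS is JSON, a list of rows, each a list of 4 numbers: the shift along the tool's x, y, z in m, then the turn about the tool's z in rad. A call has 1 to 12 rows; each row is the pose to reach, as a shift and turn from the pose commanded when the call began, along the tool's axes at that moment; what a row does not reach only later rows make up. A row lasts 1/10 s, in which the tool goes at most 50 mm and 8.59 degrees, less where a joint would pass 70% of its speed; a pose out of reach is approached as far as the arm can. A call with a gripper value outside its range is refused whole. OPENING is the finger opening in m, from 0 to 0.0854, set as the call begins (- or left out, the last holds). The fingers move at their own pace and stop on an object; FORCE is the grip in N (left out, the last holds). Time passes only in rows, so rows that repeat a pose let the fingers close. It gives the time, the measured TCP pose, the force, the opening and the grip force at its end, in the units of the state.
- state(): the state, without advancing time (a new reading comes with each control period).
- capture(name): name is "scene" or "top"; returns a dict with "pixels" (384x512x3 uint8, red, green, blue), "fx", "fy", "cx", "cy" (pixels), "dist_coeffs" ([k1, k2, p1, p2, k3] as OpenCV has them; the pictures are not rectified), "rvec" (rotation vector, rad) and "tvec" (3), from world to camera coordinates, as OpenCV has them. Camera axes: x right, y down, z forward; pixel columns grow to the right and rows downward; lengths in m; the calibration is good to about 2 mm. A picture is of the moment at which its call begins. There is no depth.
- finish_job(): hands the job in; it is judged then, once.
Trained networks look in a picture, given as the dict that the camera call returned (one of the last four; its "shot" number tells which), for a name from the list of things; names that differ only in an ending like _2 or _b are one class to them, and where a whole thing is asked for, a point or a joint stands for the part that bears it (a point fixed in the world has none). Each returns a list of dicts, best first, with "confidence" (0 to 1); they miss things now and then, are a little off and sometimes report something else, mostly with a low value. They report only what shows in the picture. A call takes as long as a camera call. They do not tell look-alikes from the thing itself.
- trace(picture, thing): "region" (384x512 bool, what is visible of it) and "xy" ([column, row] in pixels, amid what is visible of it).
The state is a dict: "time_s": time; "qpos": joint angles; "qd": joint speeds; "effort": joint torques, N m; "ee_pos": TCP position; "ee_rot": TCP orientation; "contact_force": force on the tool from outside, world axes, zero at the start; "ft_torque": the same for the moment, N m; "opening": opening from 0.0 (shut) to 1.0 (fully open); "gripper_force": force on a finger pad.
Only numpy, scipy, OpenCV 4.12 (cv2) and the standard library are available. Lean on these libraries where they do the work, as an engineer would, in place of code of your own. Each camera call takes 0.05 s, during which the arm holds its last target. There are 200 camera calls.

TASK

Get the tongue-shaped wooden blank ready for carving: without picking it up, push it gently over the carving board with the fingertips until its long straight side lies against the long fence and its square end is hard up against the short end stop. Then swing the cam lever with a fingertip all the way round so that the cam bites on the blank's near side and locks it in that corner, and take the hand away. Leave the gouge, finished plaque, sharpening stone and mallet where they are.

Things in the scene. Friction and masses are not known exactly. Their poses are not given: they have to be found in the camera images.
- board: Carving board, fixed; origin on the bench, z up. Wooden base 18 mm thick, x -125..125, y -200..160 mm; moved and turned (to 0.2 rad) between starts. On it, 12 mm high, 24 mm thick: a long fence along y at the far (+x) side, inner face x = 95 mm; and a short end stop along x at the left, inner face y = 115, from x = 35 to 95 mm, meeting the fence in a corner.
- corner (a point): The inner corner of fence and end stop, on the top surface of the board's base (18 mm above the bench), with the board's axes: board (95, 115, 18) mm. The blank's place is at x < 0, y < 0 from here.
- blank: Loose pale wooden plaque blank lying on the board, about 90 g, 52 mm wide (x), 100 long (y), 18 thick: square end at +y, the -y end a half-round arch of 26 mm radius. Origin: centre of its underside. Starts right (-y) of the cam, off fence and stop, turned to 0.4 rad from the board. Home: axes along the board's, origin (-26, -50, 0) mm from corner.
- heel (a point): Corner of the blank's underside at the square end, fence side: blank (26, 50, 0) mm. Home: at corner.
- shoulder (a point): Point on the blank's lower fence-side edge where the straight side ends and the arch begins: blank (26, -24, 0) mm. Home: against the fence, 74 mm from the corner.
- cam_lever (a joint): Cam lever angle about its upright pivot: 0 open, 1.9 rad closed (end of travel), grows counter-clockwise from above. Starts 0 to 0.35; stays where left; needs 2 N at 70 mm radius, 10 to 15 more as the cam bites. A wooden arm 14 mm wide, 2 to 16 mm above the board, reaching 96 mm from the pivot: closed it points along board -y, open roughly along board -x (1.9 rad clockwise of closed).
- pivot (a point): Pivot axis of the cam, fixed in the board, at the top surface of its base, board (15.5, 75, 18) mm; the axis is upright.
- lever_push (a point): Point inside the lever arm at mid height, 70 mm from the pivot, 9 mm above the board's base: where to push it. Its x axis points outward along the lever, its y axis the way it swings to close.
- cam: The cam, one piece with its lever: wooden disc 40 mm across, 16 high. Origin on the pivot axis at the board's top, x out along the lever; disc centre at y = +8 mm. As the lever closes it presses the blank's near side towards the fence, biting over the last 0.35 rad (0.5 mm squeeze). With the lever open the blank slides past it with 7 to 10 mm to spare.
- gouge: Palm gouge lying on the bench, about 150 mm long with a mushroom handle. Not to be moved.
- plaque: Finished oval dark plaque with carved rooftops, 80 by 116 mm, 12 mm thick, lying on the bench. Not to be moved.
- stone: Sharpening stone in a wooden holder, 50 by 130 mm, 26 mm high, on the bench. Not to be moved.
- mallet: Round carver's mallet standing on its head, 74 mm across, 158 mm high. Not to be moved.
Mind the look-alikes: they are no part of the job. What is meant by the blank is not turquoise, and is the larger of those in its own colour.

How it is judged:
On the way, in this order (a step that is already met when the one before it is completed fails the run):
1. the blank lies along the fence with its square end against the end stop, the cam still off it (x of each of heel, shoulder in the frame of corner above -0.005 m and y of heel in the frame of corner above -0.003 m and value of joint cam_lever below 1.2 rad), for 0.2 s.
2. the lever is swung home and the cam bites on the blank (value of joint cam_lever above 1.5 rad and contact force between cam and blank above 3 N), for 0.2 s.
At the end, for the whole second after the job is handed in: The blank rests flat on the board, its straight side within 2 mm of the fence at both ends and its square end within 3 mm of the end stop; the lever is past 1.5 rad and the cam presses on the blank with more than 3 N; the robot touches nothing (all of step 2 and x of each of heel, shoulder in the frame of corner above -0.002 m and y of heel in the frame of corner above -0.003 m and z of heel in the frame of corner below 0.002 m and linear speed of blank below 0.01 m/s).
It fails at once if the blank is lifted or tipped off the board (z of blank in the frame of board above 0.024 m or angle between blank's own z axis and vertical above 0.12 rad).
It fails at once if the blank is squeezed or rammed with more than 40 N by the fingers (contact force between the fingers and blank above 40 N).
It fails at once if a bystander is moved more than 15 mm (distance of any of gouge, plaque, stone, mallet from where it was at the start of the episode above 0.015 m).
It also fails if it takes over 64 s, if anything falls off the work surface, if the arm or the gripper's body presses on something with over 40 N, if the wrist force passes 120 N, or if a joint passes its speed limit or range.

## Working session

There is one attempt and no reset: what is moved stays moved. The work goes in short steps, Python scripts to look and compute and a shell command to move; the robot and the scene stay as the last step left them, time stands still between calls to the robot, and variables do not carry over. Pictures are saved under pics/ and viewed, at most 10 in all, crops included, and the job is handed in when it is done.

```bash
mkdir -p pics; ls; cat > h.py <<'E'
from rig import *
import numpy as np, cv2
def und(p,uv):
    K=np.array([[p["fx"],0,p["cx"]],[0,p["fy"],p["cy"]],[0,0,1.]])
    return cv2.undistortPoints(np.array(uv,float).reshape(-1,1,2),K,np.array(p["dist_coeffs"]))[:,0]
def toplane(p,uv,z):
    R=cv2.Rodrigues(np.array(p["rvec"],float))[0];t=np.array(p["tvec"],float).ravel()
    n=und(p,uv);d=np.c_[n,np.ones(len(n))]@R;c=-R.T@t
    return (c+d*((z-c[2])/d[:,2])[:,None])[:,:2]
def proj(p,X):
    K=np.array([[p["fx"],0,p["cx"]],[0,p["fy"],p["cy"]],[0,0,1.]])
    return cv2.projectPoints(np.array(X,float).reshape(-1,3),np.array(p["rvec"],float),np.array(p["tvec"],float),K,np.array(p["dist_coeffs"]))[0][:,0]
def save(p,n,im=None):
    cv2.imwrite("pics/"+n,cv2.cvtColor(p["pixels"] if im is None else im,cv2.COLOR_RGB2BGR))
E
python3 - <<'E'
from h import *
ims=[]
for n in("scene","top"):
    p=capture(n);save(p,n+"0.png")
    for th in("blank","board","cam_lever"):
        for r in trace(p,th)[:4]:
            m=r["region"].astype(np.uint8);cs=max(cv2.findContours(m,0,2)[0],key=cv2.contourArea)
            q=cv2.boxPoints(cv2.minAreaRect(cs))
            print(n,th,round(r["confidence"],2),np.round(r["xy"]),m.sum(),toplane(p,[r["xy"]],.03).round(3),q.round().tolist())
print(state())
E
```

```text
pics
scene blank 0.95 [226. 210.] 700 [[ 0.585 -0.083]] [[200.0, 209.0], [238.0, 192.0], [246.0, 209.0], [209.0, 226.0]]
scene blank 0.94 [302. 248.] 799 [[ 0.797 -0.001]] [[277.0, 253.0], [284.0, 233.0], [324.0, 246.0], [318.0, 266.0]]
scene blank 0.85 [242. 267.] 514 [[ 0.772 -0.142]] [[229.0, 260.0], [261.0, 260.0], [261.0, 276.0], [229.0, 276.0]]
scene board 0.77 [250. 204.] 7919 [[ 0.597 -0.017]] [[168.0, 197.0], [303.0, 139.0], [332.0, 205.0], [197.0, 264.0]]
scene cam_lever 0.64 [274. 186.] 233 [[0.566 0.078]] [[258.0, 178.0], [267.0, 168.0], [288.0, 187.0], [280.0, 197.0]]
top blank 0.71 [291. 157.] 273 [[ 0.752 -0.11 ]] [[284.0, 157.0], [291.0, 146.0], [310.0, 158.0], [303.0, 169.0]]
top blank 0.71 [255. 148.] 449 [[0.78  0.005]] [[240.0, 140.0], [255.0, 133.0], [268.0, 160.0], [254.0, 167.0]]
top blank 0.59 [282. 218.] 567 [[ 0.564 -0.084]] [[266.0, 206.0], [300.0, 204.0], [301.0, 222.0], [267.0, 224.0]]
top board 0.82 [253. 220.] 8667 [[0.555 0.007]] [[196.0, 259.0], [197.0, 178.0], [314.0, 179.0], [313.0, 260.0]]
top cam_lever 0.66 [222. 219.] 251 [[0.554 0.102]] [[218.0, 242.0], [221.0, 206.0], [234.0, 207.0], [230.0, 243.0]]
{'time_s': 0.4, 'qpos': array([-1.38258621e+00,  4.90998447e-01,  1.55897851e+00,  1.55535600e-05,
        1.09170586e+00, -1.05620857e-01]), 'qd': array([ 2.08469342e-04, -1.23607636e-03, -8.58664306e-04, -5.86779861e-04,
        4.51639337e-04, -4.46646627e-05]), 'effort': array([-2.62033704e-03, -6.17708945e+01, -2.61587083e+01, -1.36308422e-04,
        1.12526395e-03,  1.61274625e-05]), 'ee_pos': array([ 0.18102224, -0.59819177,  0.24823868]), 'ee_rot': array([-4.53300773e-05,  9.89227841e-01,  1.46384002e-01,  5.03400091e-06]), 'contact_force': array([-0.08608811,  0.07174263, -0.08301039]), 'ft_torque': array([-0.02176454, -0.0008848 ,  0.02673808]), 'gripper_force': 0.0, 'opening': 0.9974434882696814}
```

```bash
ls -la pics
```

```text
total 604
drwxr-xr-x 2 agent agent   4096 Nov 30 06:32 .
drwxr-xr-x 3 agent agent   4096 Nov 30 06:32 ..
-rw-r--r-- 1 agent agent 296036 Nov 30 06:32 scene0.png
-rw-r--r-- 1 agent agent 308252 Nov 30 06:32 top0.png
```

View pics/scene0.png

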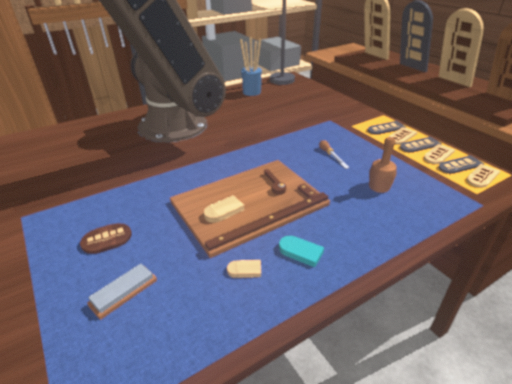

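View pics/top0.png

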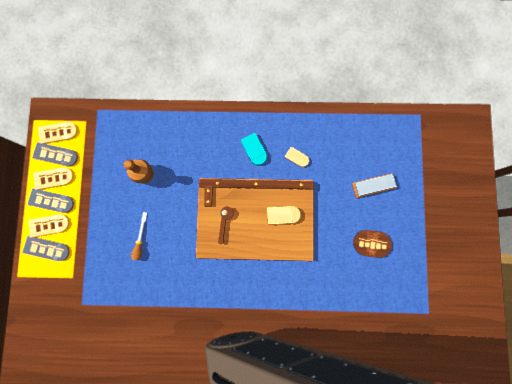

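The scene shot has the board with the real blank at (226,210), the lever at (274,186) and the look-alikes off the board at (302,248) and (242,267). The top shot has the blank at (283,215), the lever at (224,222), the fence along row ~183 and the stop at (207,195). Next I fit models to the masks.

```bash
cat > fit.py <<'E'
from h import *
from scipy.optimize import minimize
S=4
def box(x0,x1,y0,y1,z0,z1): return np.array([[x,y,z] for x in(x0,x1) for y in(y0,y1) for z in(z0,z1)],float)
a=np.linspace(np.pi,2*np.pi,15)
o=np.array([[26,50],[-26,50]]+[[26*np.cos(t),-24+26*np.sin(t)] for t in a])
BL=[np.r_[np.c_[o,0*o[:,:1]],np.c_[o,0*o[:,:1]+18]]/1e3]
BD=[box(-125,125,-200,160,0,18)/1e3,box(95,119,-200,139,18,30)/1e3]
c=np.linspace(0,2*np.pi,20)
cd=np.c_[20*np.cos(c),8+20*np.sin(c)]
LV=[np.r_[np.c_[cd,0*c],np.c_[cd,0*c+16]]/1e3,box(0,96,-7,7,2,16)/1e3]
def place(P,x,y,th,z):
    r=np.array([[np.cos(th),-np.sin(th)],[np.sin(th),np.cos(th)]])
    return np.c_[P[:,:2]@r.T+[x,y],P[:,2]+z]
def render(p,parts,q,z):
    m=np.zeros((384*S,512*S),np.uint8)
    for P in parts:
        uv=(proj(p,place(P,*q,z))+.5)*S-.5
        h=cv2.convexHull(np.round(uv*16).astype(np.int32))
        cv2.fillConvexPoly(m,h,1,shift=4)
    return cv2.resize(m.astype(np.float32),(512,384),interpolation=cv2.INTER_AREA)
def fit(obs,parts,z,q0,fixed=None,step=(.01,.01,.1)):
    if fixed is None: f=lambda q:q
    else: f=lambda q:(*fixed,q[0])
    L=lambda q:sum(np.abs(render(p,parts,f(q),z)-m).sum()/m.sum() for p,m in obs)
    q0=np.array(q0,float);s=np.r_[[q0],q0+np.diag(step[:len(q0)])]
    r=minimize(L,q0,method="Nelder-Mead",options=dict(initial_simplex=s,xatol=1e-4,fatol=1e-5,maxiter=300))
    return r.x,r.fun
def b2w(q,P):
    return place(np.array([[*P,0]]),*q,0)[0,:2]
def pick(p,th,near):
    r=[r for r in trace(p,th) if np.hypot(*(toplane(p,[r["xy"]],.03)[0]-near))<.06]
    return r[0]["region"].astype(np.float32) if r else None
E
cat > m0.py <<'E'
from fit import *
ps=[capture("scene"),capture("top")]
bl=[(p,pick(p,"blank",(.575,-.083))) for p in ps]
lv=[(p,pick(p,"cam_lever",(.56,.09))) for p in ps]
bd=[]
for p,b,l in zip(ps,bl,lv):
    m=trace(p,"board")[0]["region"].astype(np.float32)
    for k in(b,l):
        if k[1] is not None:m=np.maximum(m,k[1])
    bd.append((p,m))
def run(w,o,*a,**k):
    o=[x for x in o if x[1] is not None]
    for s in [o]+[[x] for x in o]:
        r=fit(s,*a,**k);print(w,r[0].round(4),round(r[1],3))
        if s is o:R=r[0]
    return R
qb=run("board",bd,BD,0,(.56,-.01,0))
q=run("blank",bl,BL,.018,(.57,-.084,-1.6+1.6+1.57*0))
pv=b2w(qb,(.0155,.075))
l=run("lever",lv,LV,.018,(qb[2]-np.pi/2-1.7,),fixed=pv,step=(.2,))
print("pivot",pv,"lever q",l[0]-(qb[2]-np.pi/2)+1.9)
cor=b2w(qb,(.095,.115));print("corner",cor)
np.save("qb.npy",qb)
for p,n in zip(ps,("scene","top")):
    im=cv2.resize(p["pixels"],None,fx=4,fy=4,interpolation=cv2.INTER_CUBIC)
    for parts,qq,z,col in((BD,qb,0,(0,255,0)),(BL,q,.018,(255,0,0)),(LV,(*pv,l[0]),.018,(255,255,0))):
        for P in parts:
            h=cv2.convexHull(((proj(p,place(P,*qq,z))+.5)*4).astype(np.int32));cv2.polylines(im,[h],True,col,1)
    c=(proj(p,[[*b2w(qb,(0,-.02)),.02]])[0]*4).astype(int)
    save(p,n+"1.png",im[c[1]-260:c[1]+260,c[0]-390:c[0]+390])
E
python3 m0.py
```

```text
board [ 5.603e-01  2.040e-02 -5.000e-04] 0.06
board [0.5598 0.0207 0.005 ] 0.037
board [ 0.5606  0.0201 -0.0053] 0.022
blank [ 0.5728 -0.087   0.0858] 0.26
blank [ 0.5716 -0.084   0.0731] 0.186
blank [ 0.573  -0.0873  0.0905] 0.069
lever [-3.2401] 0.226
lever [-3.2526] 0.102
lever [-3.2369] 0.119
pivot [0.57579032 0.09543391] lever q 0.23125000000000018
corner [0.65531057 0.13539365]
```

View pics/top1.png

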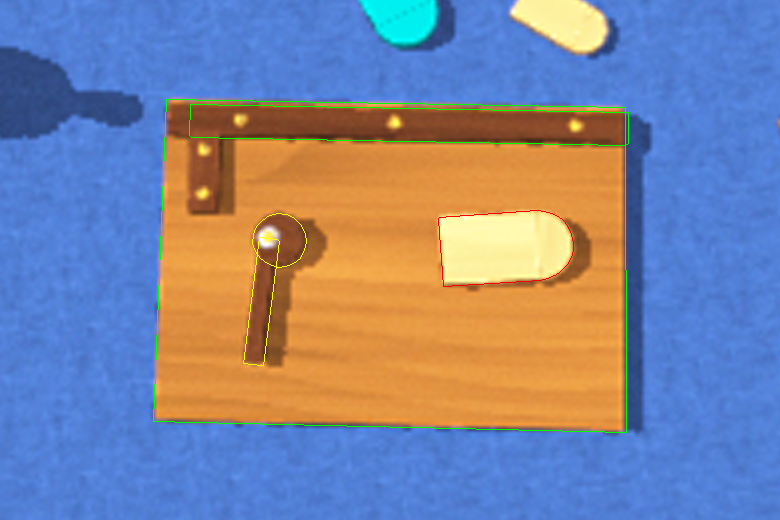

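View pics/scene1.png

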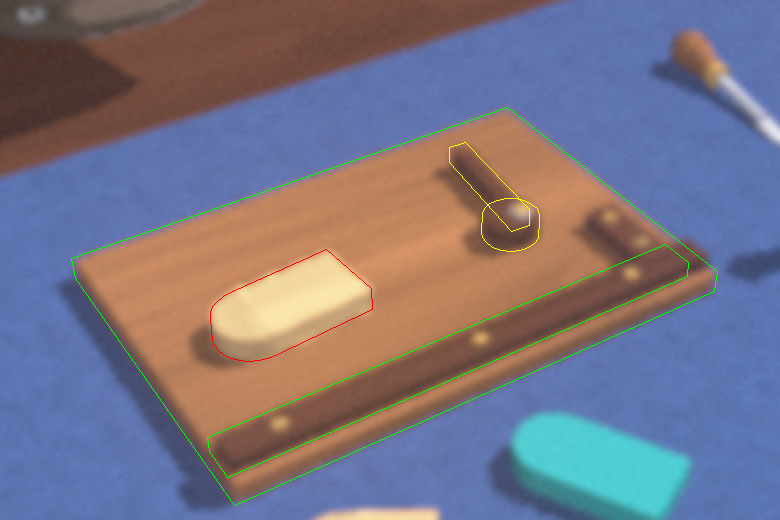

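Both overlays agree with the picture (blank yaw +0.086, lever 0.23, board yaw ≈ 0). Now I move, fingers shut, to above the blank's near side.

```bash
python3 -m handwheel '[[0.04,-0.034,0,0.1],[0.08,-0.068,0,0.2],[0.118,-0.1,0,0.294],[0.155,-0.132,0,0.294],[0.19,-0.165,0,0.294],[0.23,-0.2,0,0.294],[0.27,-0.23,0,0.294],[0.31,-0.265,0,0.294],[0.35,-0.3,0,0.294],[0.39,-0.33,0,0.294],[0.43,-0.365,0,0.294],[0.464,-0.3955,0,0.294]]' 0 20
```

```text
time_s: 2.0
ee_pos: [0.5063, -0.0918, 0.2485]
ee_rot: [0.0, 1.0, -0.0, 0.0]
contact_force: [0.9, -1.5, 0.6]
opening: 0.001
gripper_force: 0.0
```

```bash
python3 -m handwheel '[[0,0,0.04,0],[0,0,0.08,0],[0,0,0.12,0],[0,0,0.15,0],[0,0,0.18,0],[0,0,0.2,0],[0,0,0.208,0],[0,0,0.208,0],[0,0,0.208,0]]'; python3 - <<'E'
from h import *
print(state()["ee_pos"])
p=capture("scene");im=cv2.resize(p["pixels"][110:290,130:370],None,fx=3,fy=3);save(p,"s2.png",im)
E
```

```text
time_s: 2.9
ee_pos: [0.5058, -0.0939, 0.041]
ee_rot: [0.0, 1.0, -0.0, 0.0]
contact_force: [-0.8, 0.1, -0.3]
opening: 0.001
gripper_force: 0.0
[ 0.50581532 -0.09386541  0.04104646]
```

View pics/s2.png

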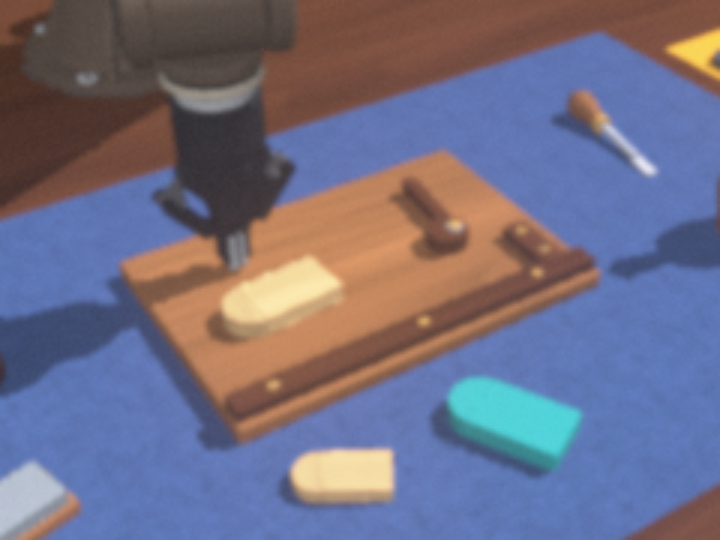

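The shut fingers are at crop (235,262), just short of the blank's near side. I shift +y a little, then push it towards the fence, stopping short.

```bash
python3 -m handwheel '[[0.005,-0.006,0,0],[0.012,-0.012,0,0],[0.02,-0.012,0,0],[0.025,-0.012,0,0],[0.03,-0.012,0,0],[0.035,-0.012,0,0],[0.04,-0.012,0,0],[0.045,-0.012,0,0],[0.05,-0.012,0,0],[0.055,-0.012,0,0],[0.06,-0.012,0,0],[0.065,-0.012,0,0]]';python3 -m handwheel '[[0.004,0,0,0],[0.008,0,0,0],[0.011,0,0,0],[0.013,0,0,0],[0.013,0,0,0]]'; cat > look.py <<'E'
from fit import *
import sys
x,y=map(float,sys.argv[1:3]);qb=np.load("qb.npy")
s=state();print("tcp",s["ee_pos"].round(4),"F",s["contact_force"].round(2))
for n in("top","scene"):
    p=capture(n);m=pick(p,"blank",(x,y))
    if m is None: print(n,"none");continue
    q,f=fit([(p,m)],BL,.018,(x,y,0));
    w=[b2w(q,v) for v in((.026,.05),(.026,-.024))];c=b2w(qb,(.095,.115))
    print(n,"blank",q.round(4),round(f,3),"heel,shoulder in corner mm",[((v-c)*1e3).round(1).tolist() for v in w])
    if len(sys.argv)>3 and sys.argv[3]==n:
        im=p["pixels"];save(p,sys.argv[4],cv2.resize(im[150:275,190:330] if n=="top" else im[120:270,160:340],None,fx=4,fy=4,interpolation=cv2.INTER_CUBIC))
E
python3 look.py .61 -.085
```

```text
time_s: 4.15
ee_pos: [0.5709, -0.0818, 0.0402]
ee_rot: [0.0, 1.0, -0.0, 0.0]
contact_force: [-0.2, 0.5, 0.4]
opening: 0.003
gripper_force: 0.2
time_s: 4.65
ee_pos: [0.5836, -0.0818, 0.0403]
ee_rot: [0.0, 1.0, -0.0, 0.0]
contact_force: [-0.2, -0.0, -1.0]
opening: 0.005
gripper_force: 0.0
tcp [ 0.5836 -0.0818  0.0403] F [-0.18 -0.02 -1.  ]
top none
scene blank [ 6.202e-01 -8.970e-02 -1.000e-04] 0.062 heel,shoulder in corner mm [[-9.1, -175.1], [-9.1, -249.1]]
```

```bash
python3 -m handwheel '[[0.003,0,0,0],[0.005,0,0,0],[0.006,0,0,0],[0.006,0,0,0]]';python3 -m handwheel '[[0.001,0,0,0],[0.001,0,0,0]]'|grep force;python3 -m handwheel '[[0.001,0,0,0],[0.001,0,0,0]]'|grep -E 'force|pos'
```

```text
time_s: 5.25
ee_pos: [0.5896, -0.0818, 0.0403]
ee_rot: [0.0, 1.0, -0.0, 0.0]
contact_force: [-0.6, 0.1, -0.3]
opening: 0.001
gripper_force: 0.0
contact_force: [0.1, 1.0, -0.6]
gripper_force: 0.0
ee_pos: [0.5915, -0.0818, 0.0403]
contact_force: [-0.3, -0.8, -0.7]
gripper_force: 0.0
```

```bash
python3 -m handwheel '[[0.001,0,0,0],[0.001,0,0,0]]'|grep -E 'force|pos';python3 -m handwheel '[[0.0007,0,0,0],[0.0007,0,0,0]]'|grep -E 'force|pos'; python3 look.py .63 -.088 top t3.png
```

```text
ee_pos: [0.5925, -0.0818, 0.0403]
contact_force: [-1.4, 0.4, 0.1]
gripper_force: 0.0
ee_pos: [0.5931, -0.0818, 0.0403]
contact_force: [-0.8, -0.2, 0.7]
gripper_force: 0.3
tcp [ 0.5931 -0.0818  0.0403] F [-0.8  -0.24  0.69]
top none
scene blank [ 0.6246 -0.0887  0.0532] 0.125 heel,shoulder in corner mm [[-7.4, -172.8], [-3.5, -246.7]]
```

```bash
for i in 1; do python3 -m handwheel '[[0.001,0,0,0],[0.001,0,0,0]]'|grep -E 'contact|pos'; done; python3 -m handwheel '[[0.0007,0,0,0],[0.0007,0,0,0]]'|grep -E 'contact|pos'; python3 - <<'E'
from h import *
print(np.mean([ (capture("top") and state()["contact_force"]) for _ in range(4)],0).round(2))
E
```

```text
ee_pos: [0.5935, -0.0819, 0.0402]
contact_force: [-5.1, -1.7, 2.1]
ee_pos: [0.5936, -0.0819, 0.0402]
contact_force: [-8.1, -1.8, 4.3]
[-7.78 -2.54  4.47]
```

Fence contact: force about −8 N with the blank flush. Back off and go round to the arch end.

```bash
python3 -m handwheel '[[-0.005,0,0,0],[-0.025,0,0,0],[-0.025,0.03,0,0],[-0.025,0.07,0,0],[-0.025,0.1,0,0],[-0.025,0.108,0,0],[-0.01,0.108,0,0],[0.01,0.108,0,0],[0.014,0.108,0,0],[0.014,0.108,0,0]]'; python3 look.py .63 -.088 scene s3.png
```

```text
time_s: 7.85
ee_pos: [0.6088, -0.189, 0.04]
ee_rot: [-0.0, 1.0, 0.0, -0.0]
contact_force: [-0.7, -0.5, 0.5]
opening: -0.001
gripper_force: 0.0
tcp [ 0.6088 -0.189   0.04  ] F [-0.69 -0.48  0.53]
top blank [ 0.6294 -0.09    0.0105] 0.051 heel,shoulder in corner mm [[-0.4, -175.1], [0.4, -249.1]]
scene blank [ 0.6264 -0.0906  0.1037] 0.173 heel,shoulder in corner mm [[-8.3, -173.5], [-0.6, -247.1]]
```

View pics/s3.png

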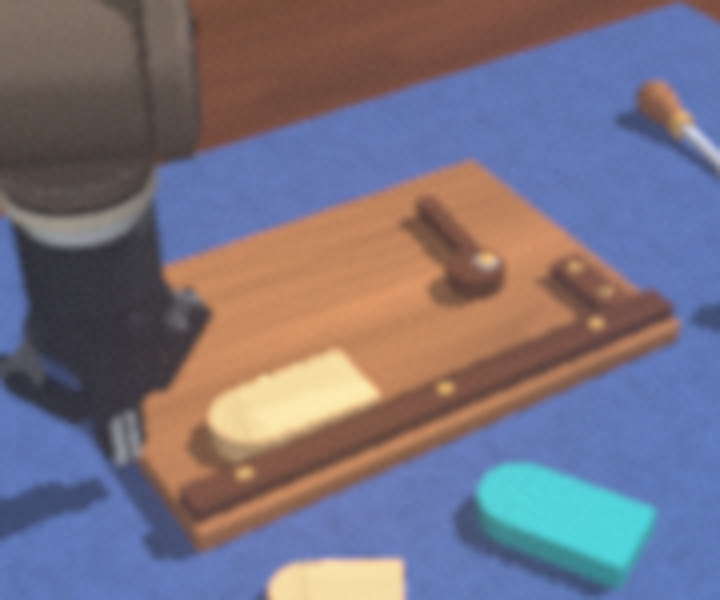

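The blank is flush on the fence (crop ~(300,410)) and the fingers sit beside its arch end. Push along the fence.

```bash
python3 -m handwheel '[[0,-0.01,0,0],[0,-0.02,0,0],[0,-0.026,0,0],[0,-0.032,0,0],[0,-0.038,0,0],[0,-0.044,0,0],[0,-0.05,0,0],[0,-0.056,0,0],[0,-0.062,0,0],[0,-0.068,0,0],[0,-0.073,0,0],[0,-0.073,0,0]]'; python3 look.py .63 -.048 scene s4.png
```

```text
time_s: 9.25
ee_pos: [0.6088, -0.1161, 0.0403]
ee_rot: [-0.0, 1.0, 0.0, -0.0]
contact_force: [0.0, -0.1, -0.5]
opening: -0.002
gripper_force: 0.0
tcp [ 0.6088 -0.1161  0.0403] F [ 0.04 -0.09 -0.55]
top blank [ 0.6307 -0.0455  0.0417] 1.13 heel,shoulder in corner mm [[-0.7, -129.8], [2.4, -203.8]]
scene blank [ 0.6239 -0.0558  0.1061] 0.202 heel,shoulder in corner mm [[-10.9, -138.7], [-3.0, -212.3]]
```

```bash
python3 - <<'E'
s=open('fit.py').read()
s=s.replace("render(p,parts,f(q),z)-m).sum()","(render(p,parts,f(q),z)-m)*(1 if W is None else W(p))).sum()").replace("fixed=None,step","fixed=None,W=None,step")
open('fit.py','w').write(s)
l=open('look.py').read()
l=l.replace("    q,f=fit([(p,m)],BL,.018,(x,y,0));","    w=cv2.erode((render(p,[BD[1],box(35,95,115,139,18,30)/1e3],qb,0)==0).astype(np.uint8),np.ones((3,3)));q,f=fit([(p,m)],BL,.018,(x,y,0),W=lambda p:w)")
open('look.py','w').write(l)
E
python3 look.py .63 -.05 scene s5.png
```

```text
tcp [ 0.6088 -0.1169  0.0403] F [ 0.42 -0.18 -0.42]
top blank [ 0.6477 -0.0451  0.9296] 0.415 heel,shoulder in corner mm [[-32.1, -129.7], [27.2, -174.0]]
scene blank [ 0.6291 -0.055  -0.0303] 0.029 heel,shoulder in corner mm [[1.3, -141.2], [-0.9, -215.1]]
```

View pics/s5.png

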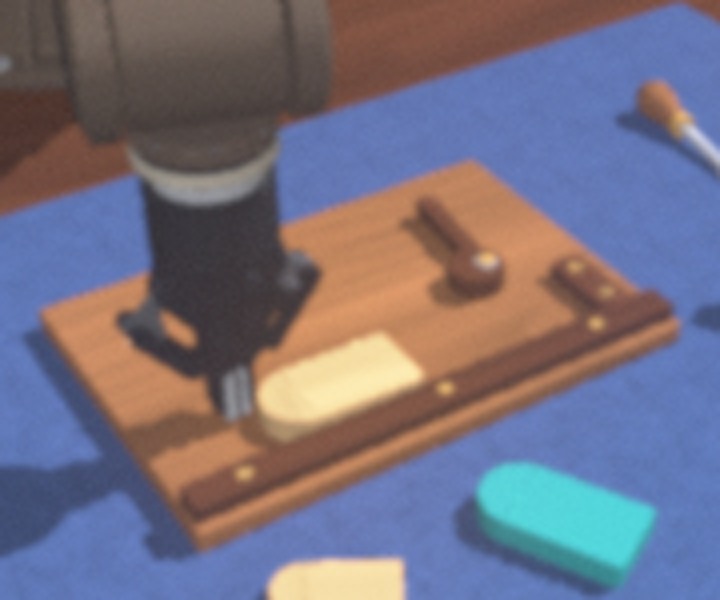

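The scene shot shows the blank flush on the fence at crop (340,385), with the fingers at (237,390) on its arch. I keep pushing.

```bash
python3 -m handwheel '[[0,-0.004,0,0],[0,-0.01,0,0],[0,-0.016,0,0],[0,-0.022,0,0],[0,-0.028,0,0],[0,-0.034,0,0],[0,-0.04,0,0],[0,-0.046,0,0],[0,-0.052,0,0],[0,-0.058,0,0],[0,-0.064,0,0],[0,-0.068,0,0]]';python3 -m handwheel '[[0,-0.004,0,0],[0,-0.01,0,0],[0,-0.016,0,0],[0,-0.022,0,0],[0,-0.028,0,0],[0,-0.034,0,0],[0,-0.04,0,0],[0,-0.046,0,0],[0,-0.05,0,0],[0,-0.05,0,0]]'; python3 look.py .63 .063 scene s6.png
```

```text
time_s: 10.85
ee_pos: [0.6088, -0.0482, 0.0403]
ee_rot: [0.0, 1.0, 0.0, -0.0]
contact_force: [0.0, 0.1, -0.7]
opening: 0.001
gripper_force: 0.3
time_s: 11.85
ee_pos: [0.6088, 0.0018, 0.0403]
ee_rot: [0.0, 1.0, 0.0, -0.0]
contact_force: [-0.3, -0.4, 0.2]
opening: -0.002
gripper_force: 0.0
tcp [0.6088 0.0018 0.0403] F [-0.3  -0.44  0.24]
top blank [0.6616 0.0667 0.2017] 2.348 heel,shoulder in corner mm [[21.8, -14.5], [36.6, -87.0]]
scene blank [ 0.6304  0.0624 -0.0757] 0.027 heel,shoulder in corner mm [[4.8, -25.1], [-0.8, -98.9]]
```

```bash
python3 -m handwheel '[[0,-0.004,0,0],[0,-0.008,0,0],[0,-0.012,0,0],[0,-0.016,0,0],[0,-0.016,0,0]]'|grep contact;for i in 1; do python3 -m handwheel '[[0,-0.001,0,0],[0,-0.002,0,0],[0,-0.002,0,0]]'|grep -E 'contact|pos'; python3 -m handwheel '[[0,-0.001,0,0],[0,-0.001,0,0]]'|grep -E 'contact|pos';python3 -m handwheel '[[0,-0.001,0,0],[0,-0.001,0,0]]'|grep -E 'contact|pos'; done
```

```text
contact_force: [0.5, -0.2, -0.1]
ee_pos: [0.6088, 0.0192, 0.0403]
contact_force: [-0.2, -1.2, 0.3]
ee_pos: [0.6088, 0.0203, 0.0403]
contact_force: [0.8, 0.1, 0.2]
ee_pos: [0.6088, 0.0213, 0.0403]
contact_force: [0.0, -0.5, -0.6]
```

```bash
python3 look.py .63 .082 scene s7.png
```

```text
tcp [0.6088 0.0213 0.0403] F [ 0.05 -0.49 -0.58]
top none
scene blank [0.6313 0.0834 0.0078] 0.022 heel,shoulder in corner mm [[1.6, -1.8], [2.1, -75.8]]
```

View pics/s7.png

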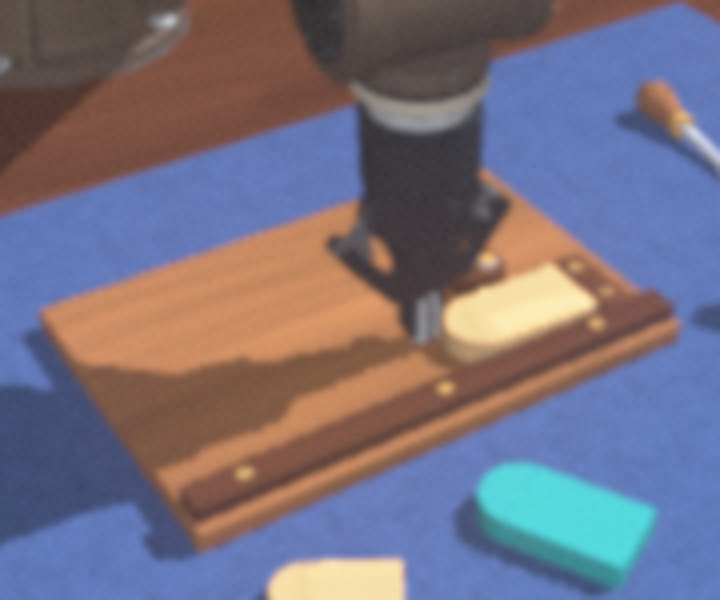

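The blank is nearly at the stop (crop (590,285)) and flush with the fence. I carry on in small steps until there is resistance.

```bash
python3 -m handwheel '[[0,-0.001,0,0],[0,-0.001,0,0]]'|grep -E 'contact|pos'; python3 -m handwheel '[[0,-0.001,0,0],[0,-0.001,0,0]]'|grep -E 'contact|pos'
```

```text
ee_pos: [0.6089, 0.0223, 0.0403]
contact_force: [0.4, -1.1, -1.0]
ee_pos: [0.6088, 0.0233, 0.0403]
contact_force: [-0.9, -1.0, -0.0]
```

```bash
python3 -m handwheel '[[0,-0.001,0,0],[0,-0.001,0,0]]'|grep -E 'contact|pos'
```

```text
ee_pos: [0.6089, 0.0243, 0.0403]
contact_force: [-0.5, -0.4, -0.2]
```

```bash
python3 -m handwheel '[[0,-0.001,0,0],[0,-0.001,0,0]]'|grep -E 'contact|pos'
```

```text
ee_pos: [0.6088, 0.0253, 0.0403]
contact_force: [-0.2, 0.2, -0.8]
```

```bash
python3 -m handwheel '[[0,-0.001,0,0],[0,-0.001,0,0]]'|grep -E 'contact|pos'; python3 look.py .63 .085
```

```text
ee_pos: [0.6089, 0.0262, 0.0403]
contact_force: [-0.4, -1.6, 0.2]
tcp [0.6089 0.0262 0.0403] F [-0.36 -1.63  0.18]
top none
scene blank [0.6292 0.0866 0.0381] 0.014 heel,shoulder in corner mm [[-2.1, 2.1], [0.8, -71.8]]
```

```bash
python3 -m handwheel '[[0,-0.0007,0,0],[0,-0.0007,0,0]]'|grep -E 'contact|pos'
```

```text
ee_pos: [0.6089, 0.0268, 0.0403]
contact_force: [0.0, -2.1, -0.1]
```

```bash
python3 -m handwheel '[[0,-0.0007,0,0],[0,-0.0007,0,0]]'|grep -E 'contact|pos'
```

```text
ee_pos: [0.609, 0.0274, 0.0403]
contact_force: [0.5, -6.2, -0.6]
```

```bash
python3 -m handwheel '[[0,-0.0007,0,0],[0,-0.0007,0,0]]'|grep -E 'contact|pos'
```

```text
ee_pos: [0.6091, 0.0278, 0.0404]
contact_force: [-0.5, -6.5, 0.9]
```

```bash
python3 -m handwheel '[[0,-0.001,0,0],[0,-0.001,0,0]]'|grep -E 'contact|pos'; python3 look.py .63 .085 scene s8.png
```

```text
ee_pos: [0.6092, 0.0285, 0.0405]
contact_force: [0.9, -10.2, 0.1]
tcp [0.6092 0.0285 0.0405] F [  0.94 -10.17   0.11]
top none
scene blank [ 0.6293  0.0867 -0.0012] 0.016 heel,shoulder in corner mm [[0.0, 1.3], [-0.1, -72.7]]
```

View pics/s8.png

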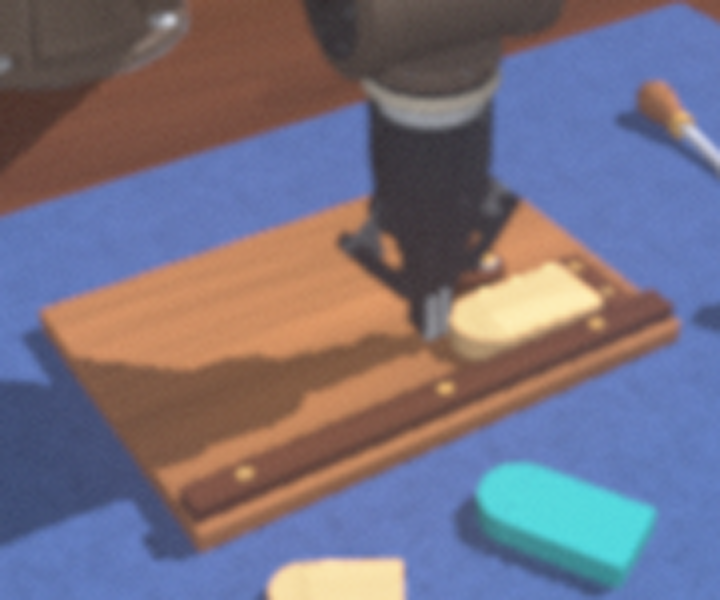

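Home: the heel is within 1–2 mm of the corner with −10 N against the stop, and crop (600,300) shows the blank tucked in. Next I compute the lever arc.

```bash
python3 -m handwheel '[[0,0.004,0,0],[0,0.015,0,0],[0,0.02,-0.04,0],[-0.03,0,-0.08,0],[-0.065,-0.04,-0.08,0],[-0.1,-0.08,-0.08,0],[-0.103,-0.12,-0.08,0],[-0.103,-0.12,-0.08,0]]'; python3 look.py .63 .085; python3 - <<'E'
from fit import *
qb=np.load("qb.npy");pv=b2w(qb,(.0155,.075));t0=state()["ee_pos"]
p=capture("scene");m=pick(p,"cam_lever",(.56,.09))
if m is not None:
    r=fit([(p,m)],LV,.018,(qb[2]-np.pi/2-1.7,),fixed=pv,step=(.2,));print("lever",r[0]-(qb[2]-np.pi/2)+1.9,r[1])
print(pv,t0)
for a in(-.1,0,.23,.4,.6,.8,1,1.2,1.4,1.6,1.75,1.9,2):
    f=qb[2]-np.pi/2-1.9+a;r=np.array([np.cos(f),np.sin(f)]);n=np.array([-r[1],r[0]])
    h=.011*abs(n[0])+.0143*abs(n[1]);print(a,(pv+.07*r-(.007+h)*n).round(4))
E
```

```text
time_s: 16.45
ee_pos: [0.5043, 0.153, 0.1207]
ee_rot: [-0.0, 1.0, 0.002, 0.0]
contact_force: [0.8, -1.1, 0.6]
opening: 0.001
gripper_force: 0.0
tcp [0.5043 0.153  0.1207] F [ 0.76 -1.09  0.56]
top blank [ 0.6319  0.0874 -0.0548] 0.023 heel,shoulder in corner mm [[5.3, 0.5], [1.2, -73.4]]
scene blank [ 0.6301  0.0891 -0.0012] 0.021 heel,shoulder in corner mm [[0.9, 3.7], [0.8, -70.3]]
lever [0.20625] 0.19055451452732086
[0.57579032 0.09543391] [0.50623726 0.14860015 0.12021472]
-0.1 [0.5224 0.1469]
0 [0.5174 0.1409]
0.23 [0.5084 0.1246]
0.4 [0.5044 0.1125]
0.6 [0.502  0.0996]
0.8 [0.5022 0.0858]
1 [0.5054 0.0716]
1.2 [0.5118 0.0578]
1.4 [0.5216 0.0453]
1.6 [0.5343 0.035 ]
1.75 [0.5455 0.0292]
1.9 [0.5577 0.0254]
2 [0.5635 0.0239]
```

```bash
python3 -m handwheel '[[0,0,0.03,0],[0,0,0.06,0],[0,0,0.08,0],[0,0,0.08,0]]' | grep -E 'pos|contact'; python3 -m handwheel '[[0,0.012,0,0],[0,0.024,0,0],[-0.002,0.036,0,0],[-0.003,0.042,0,0],[-0.004,0.049,0,0],[-0.004,0.056,0,0],[-0.004,0.063,0,0],[-0.003,0.07,0,0],[-0.001,0.077,0,0],[0.002,0.084,0,0],[0.006,0.091,0,0],[0.006,0.091,0,0]]';python3 -m handwheel '[[0.004,0.006,0,0],[0.009,0.012,0,0],[0.015,0.018,0,0],[0.022,0.023,0,0],[0.022,0.023,0,0]]'; cat > lev.py <<'E'
from fit import *
qb=np.load("qb.npy");pv=b2w(qb,(.0155,.075))
for n in("scene","top"):
    p=capture(n);m=pick(p,"cam_lever",(.575,.06))
    if m is not None:
        r=fit([(p,m)],LV,.018,(qb[2]-np.pi/2-.3,),fixed=pv,step=(.2,));print(n,"lever",r[0]-(qb[2]-np.pi/2)+1.9,r[1])
    save(p,"lev_%s%.1f.png"%(n,state()["time_s"]),cv2.resize(p["pixels"][150:275,190:330] if n=="top" else p["pixels"][120:270,160:340],None,fx=4,fy=4,interpolation=cv2.INTER_CUBIC))
E
python3 lev.py; ls pics
```

```text
ee_pos: [0.5051, 0.1481, 0.038]
contact_force: [-0.2, -0.1, -0.2]
time_s: 18.35
ee_pos: [0.5124, 0.0575, 0.0402]
ee_rot: [0.0, 1.0, -0.001, 0.0]
contact_force: [0.3, 0.2, 0.9]
opening: 0.005
gripper_force: 0.0
time_s: 18.85
ee_pos: [0.5348, 0.0346, 0.0402]
ee_rot: [0.0, 1.0, -0.0, 0.0]
contact_force: [-0.3, 1.0, 0.2]
opening: 0.002
gripper_force: 0.0
scene lever [1.54414062] 0.38791513442993164
lev_scene18.9.png
lev_top19.1.png
s2.png
s3.png
s4.png
s5.png
s6.png
s7.png
s8.png
scene0.png
scene1.png
top0.png
top1.png
```

```bash
python3 -m handwheel '[[0.003,0.002,0,0],[0.006,0.004,0,0],[0.011,0.006,0,0],[0.011,0.006,0,0]]'| grep -E 'pos|contact'; python3 -m handwheel '[[0.002,0.001,0,0],[0.004,0.001,0,0],[0.006,0.002,0,0],[0.006,0.002,0,0]]'| grep -E 'pos|contact'
```

```text
ee_pos: [0.5442, 0.0296, 0.04]
contact_force: [-3.6, 4.2, 0.9]
ee_pos: [0.5496, 0.0277, 0.0399]
contact_force: [-4.9, 3.4, -0.5]
```

```bash
python3 -m handwheel '[[0.002,0,0,0],[0.004,0.001,0,0],[0.004,0.001,0,0]]'| grep -E 'pos|contact'; python3 -m handwheel '[[0.001,0,0,0],[0.002,0,0,0],[0.002,0,0,0]]'| grep -E 'pos|contact'; python3 lev.py
```

```text
ee_pos: [0.5534, 0.0267, 0.0398]
contact_force: [-6.3, 3.7, 0.2]
ee_pos: [0.5545, 0.0265, 0.0397]
contact_force: [-10.9, 1.6, 2.9]
scene lever [1.8375] 0.4682539701461792
```

```bash
python3 -m handwheel '[[0.001,0,0,0],[0.002,0,0,0],[0.002,0,0,0]]'| grep -E 'pos|contact'
```

```text
ee_pos: [0.5564, 0.0263, 0.0397]
contact_force: [-10.4, -0.5, 2.9]
```

```bash
python3 -m handwheel '[[0.001,0,0,0],[0.002,0,0,0],[0.002,0,0,0]]'| grep -E 'pos|contact'
```

```text
ee_pos: [0.5582, 0.0261, 0.0397]
contact_force: [-13.3, -2.6, 3.2]
```

```bash
python3 -m handwheel '[[0.001,0,0,0],[0.002,0,0,0],[0.002,0,0,0]]'| grep -E 'pos|contact'
```

```text
ee_pos: [0.5599, 0.026, 0.0397]
contact_force: [-14.0, -4.7, 4.6]
```

```bash
python3 -m handwheel '[[0.001,0,0,0],[0.001,0,0,0]]'| grep -E 'pos|contact'
```

```text
ee_pos: [0.56, 0.026, 0.0396]
contact_force: [-17.5, -5.0, 6.2]
```

The lever stopped moving (0.5600) as the force rose, so it is at the end of its travel. Retreat and look.

```bash
python3 -m handwheel '[[-0.005,0,0,0],[-0.025,0,0,0],[-0.04,0,-0.02,0],[-0.045,0.02,-0.06,0],[-0.045,0.06,-0.1,0],[-0.045,0.1,-0.14,0],[-0.045,0.15,-0.18,0],[-0.045,0.2,-0.2,0],[-0.045,0.25,-0.2,0],[-0.045,0.25,-0.2,0]]'; python3 look.py .63 .085; python3 lev.py; ls pics | grep lev
```

```text
time_s: 22.75
ee_pos: [0.519, -0.2272, 0.2419]
ee_rot: [0.001, 1.0, -0.001, 0.001]
contact_force: [0.4, 1.7, -0.6]
opening: -0.0
gripper_force: 0.0
tcp [ 0.519  -0.2272  0.2419] F [ 0.44  1.66 -0.57]
top blank [0.6314 0.0874 0.0169] 0.01 heel,shoulder in corner mm [[1.2, 2.4], [2.5, -71.6]]
scene blank [0.6291 0.0865 0.0328] 0.015 heel,shoulder in corner mm [[-1.9, 1.9], [0.5, -72.1]]
scene lever [1.89648438] 0.2882179021835327
top lever [1.89804687] 0.08976834267377853
lev_scene18.9.png
lev_scene20.6.png
lev_scene23.1.png
lev_top19.1.png
lev_top20.6.png
lev_top23.1.png
```

View pics/lev_top23.1.png

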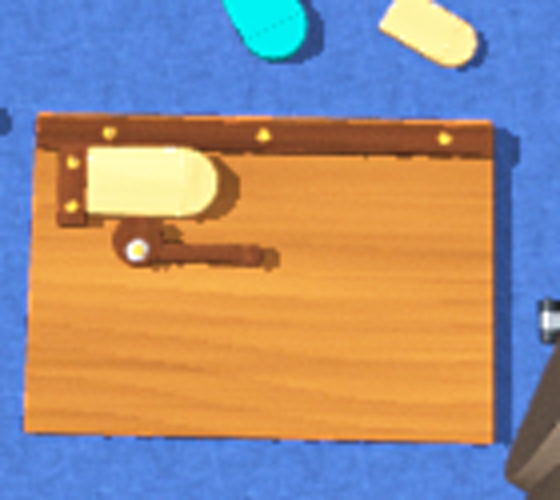

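The blank sits in the corner at (150,180), the lever is closed along −y at (200,253), and the hand is clear.

```bash
python3 -c "
from rig import *
print(finish_job())"
```

```text
the job is handed in; nothing more can be done
None
```

I pushed the blank into the corner and swung the cam lever to its end stop (about 1.9 rad in both cameras), then took the hand clear and handed the job in at about 23 s. The last pictures put the blank within about 2.5 mm of home, near the camera accuracy. I couldn't read the cam's bite force directly, and handing in returned no verdict.

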